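# Hot-swap a failed power module and show it to the inspection camera

### The job

The rack of power modules on the bench is live and the module with the red lamp has failed. So that the rack keeps its capacity, first plug the spare from the tray into the free bay, the same way round as its neighbours and fully home before you let go of it; then pull the failed module out and hold it up to the inspection camera, the right way up in the picture, centred, with its open circuit-board side squarely facing the lens and 15 cm from it. Finish while still holding it there, clear of everything, with the spare left seated, and leave the two good modules, the camera, the screwdriver and the tub of screws as they are.

Things in the scene. Friction and masses are not known exactly. Their poses are not given: they have to be found in the camera images.
- rack: Fixed rack, dark base plate 110 x 240 mm (x, y), origin centre of its underside on the bench. Four upright bays at x = 0, y = -78, -26, 26, 78 mm, each a pocket 74 x 38 mm inside (x, y), light grey guide walls. Bay floor 12 mm above the bench, guide tops 57 mm, flared 4 mm as lead-in. Its -x (green terminals, 30 mm high) faces away from the robot. Its modules stand lamp end to -x, circuit-board side to +y.
- free_bay: The one bay of the rack without a module (which of the four differs); an amber connector plate shows on its floor. Origin: centre of the bay's floor, 12 mm above the bench, where a module's underside comes to rest; axes parallel to the rack's.
- spare_center (a point): Spare module (unlit pale lamp), standing upright in the tray, underside 6 mm above the bench, about 0.4 kg. Grey body 70 x 34 mm (x, y), 78 high; on top amid it a solid blue pull grip 36 x 20 x 42 mm to take it by. 120 high in all. Point: middle axis, 60 mm above the underside. z up; -x = end with the lamp bar; +y = side with the open green circuit board; -y = finned side.
- spare_board (a point): Centre of the open circuit-board side of the spare: on its +y face, 17 mm out from the module's middle axis and 40 mm above the underside. Same axes as the module.
- failed_center (a point): A plug-in power module like the spare (70 x 34 x 120 mm), the failed one: red lamp bar. Stands in one of the bays (which differs), underside on the bay floor, 2 mm play to each side, free to be drawn straight up; rises 45 mm to clear the guides. Point on its middle axis, 60 mm above the underside; axes as for the spare.
- failed_board (a point): Centre of the open circuit-board side of the failed module: on its +y face, 17 mm out from its middle axis and 40 mm above the underside; +y points straight out of the board, z up the module. This is the point to be centred before the lens.
- good_a_center (a point): A plug-in power module like the spare (70 x 34 x 120 mm), working, green lamp, standing in a bay; point 60 mm above its underside. Leave seated.
- good_b_center (a point): A plug-in power module like the spare (70 x 34 x 120 mm), working, green lamp, standing in a bay; point 60 mm above its underside. Leave seated.
- tray: Fixed shallow black tray 130 x 100 mm (x, y), walls 22 mm high, pink foam inside with its top 6 mm above the bench, on which the spare stands. Origin: centre of its underside.
- lens (a point): Front of the lens of the inspection camera: small pale grey head, dark ring light of 45 mm outer radius, on a clamp and post, all behind the lens, at the bench's right side. It looks along -x of this frame: inward across the bench (to the robot's left and back), 20 degrees below level. z is up in its picture, 20 degrees off vertical; y is level. Height 0.26 to 0.33 m; place and heading differ.
- screwdriver: Loose screwdriver, orange handle, 190 mm long, lying on the bench beyond the rack. Leave alone.
- screw_tub: Loose yellow tub 70 x 70 x 35 mm with screws, standing on the bench. Origin: centre of its underside. Leave alone.

How it is judged:
By the outcome, as a careful person would: the job done as asked, in the order asked, and still so for the second after the job is handed in, while the arm keeps its last pose, push and grip.
It also fails if it takes over 54 s, if anything falls off the work surface, if the arm or the gripper's body presses on something with over 40 N, if the wrist force passes 120 N, or if a joint passes its speed limit or range.

### The arm

A 6-joint arm with a two-finger parallel gripper is mounted at the origin on the work surface. World frame = base frame: x ahead of the robot, y to its left, z up, the work surface at z = 0. Lengths are in mm, angles in rad, forces in N, time in s.
With the tool pointing down it reaches from about 400 to 925 mm from the base axis. Payload 12.5 kg.
Tool frame: the origin (TCP) lies midway between the tips of the shut fingers; the grasp point (between the pads) lies env.grasp_offset behind it (env.grasp_offset is the distance from the TCP to the grasp point, in mm); x points along the fingers, y is the direction in which the jaws open and shut, and the axes are right-handed (so a half turn about x gives the same grasp; the last joint's range is limited). The gripper opens to 95 mm and grips with 3 to 60 N. Pads are 20 mm wide; open, the fingers measure 119 mm over their backs; the gripper's body (75 mm by 180 mm) begins 59 mm behind the grasp point.
Start: joints at [1.123, 0.491, 1.559, -0, 1.092, -0.106], TCP at [209.474, 588.87, 214.661] pointing down, gripper open.
Joint ranges: [-3.1, 3.1], [-0.84, 2.19], [0.05, 2.79], [-1.13, 4.28], [0.06, 2.93], [-2.69, 2.69]. Speed limits (rad/s): [2.22, 2.22, 2.79, 3.14, 3.14, 3.14].

### API

Orientations are given as [roll, pitch, yaw] about the fixed x, y, z axes, in that order (R = Rz(yaw) Ry(pitch) Rx(roll)).
In Python, from cell import env gives the robot as it stands.
- The arm moves only by the tool apply_moves, never from a script. Its arguments are lists of equal length, an entry for each row: "offset": the shift along the world's x, y, z in units of 25 mm (1.0 is 25 mm), a list of three; "yaw": the turn about the world's z in units of 6 degrees (1.0 is 6 degrees); "jaw": the closure, from -1 (fully open) to 1 (shut), so that 0 is half open. A call has 1 to 20 rows; each row is the pose to reach, as a shift and turn from the pose measured when the call began; what a row does not reach only later rows make up. A row lasts 1/8 s, in which the tool goes at most 62.5 mm and 10.7 degrees, less where a joint would pass 70% of its speed; a pose out of reach is approached as far as the arm can. A call with a gripper value outside its range is refused whole. The fingers move at their own pace and stop on an object; the grip force is fixed at half the most. Time passes only in rows, so rows that repeat a pose let the fingers close. It gives the time, the measured TCP pose, the force and the opening at its end, in the units of the state.
- env.state(): the state, without advancing time (a new reading comes with each control period).
- env.read_camera(name): name is "side" or "top"; returns a dict with "frame" (400x640x3 uint8, red, green, blue), "fx", "fy", "cx", "cy" (pixels), "xyz" and "rotation" of the camera in the world. Camera axes: x right, y down, z forward; pixel columns grow to the right and rows downward; lengths in mm; the calibration is good to about 2 mm. A picture is of the moment at which its call begins. There is no depth.
- env.job_done(): hands the job in, once; it reports no verdict.
The state is a dict: "t": time; "joints": joint angles; "qvel": joint speeds; "tau": joint torques, N m; "eef_pos": TCP position; "tcp_rot": TCP orientation; "ft_force": force on the tool from outside, world axes, zero at the start; "moment": the same for the moment, N m; "opening": opening from 0.0 (shut) to 1.0 (fully open).
Only numpy, scipy, OpenCV 4.12 (cv2) and the standard library are available. Lean on these libraries where they do the work, as an engineer would, in place of code of your own. Each camera call takes 0.05 s, during which the arm holds its last target.

## Working session

There is one attempt and no reset: what is moved stays moved. The work goes in short steps, Python scripts to look and compute and a tool call to move; the robot and the scene stay as the last step left them, time stands still between calls to the robot, and variables do not carry over. Pictures are saved under pics/ and viewed, and the job is handed in when it is done.

Besides the shell and the picture viewer there is one more tool, called after "Call:" by a JSON object that holds its "name" and its "arguments", one argument or row to a line. apply_moves: Moves the arm, as the interface text tells. Its arguments: {"type":"object","properties":{"offset":{"type":"array"},"yaw":{"type":"array"},"jaw":{"type":"array"}},"required":["offset","yaw","jaw"]}

```bash
ls; mkdir -p pics; python3 - <<'E'
from cell import env
import cv2
print(env.state(), env.grasp_offset)
for n in("side","top"):
    c=env.read_camera(n); cv2.imwrite(f"pics/{n}0.png",c["frame"][:,:,::-1]); print(n,[c[k] for k in("fx","fy","cx","cy","xyz","rotation")])
    
E
```

```text
pics
{'t': 0.0, 'joints': array([ 1.12335167e+00,  4.91583691e-01,  1.55945191e+00,  1.62322427e-07,
        1.09169993e+00, -1.05626103e-01]), 'qvel': array([ 0.00077826,  0.00043704,  0.0007107 ,  0.00088817,  0.00058446,
       -0.00079777]), 'tau': array([-4.09849745e-03, -6.12632918e+01, -2.58169734e+01,  6.92003220e-02,
        4.83590690e-02, -1.67759235e-04]), 'eef_pos': array([209.38802452, 588.62185031, 214.04591092]), 'tcp_rot': array([-1.67654839,  1.56965345, -2.01836703]), 'ft_force': array([0.03335972, 0.18392224, 0.22405272]), 'moment': array([-0.02124572, -0.03066015, -0.01308595]), 'opening': 1.0029383580800015} 18.8
side [435.10004121182214, 435.10004121182214, 328.54309508840527, 192.68359897914408, array([ 156.86296462, -915.00958489,  745.90412593]), array([-2.0986743 ,  0.02003647, -0.48816482])]
top [488.33445932465264, 488.33445932465264, 318.9964427647631, 198.65145303067163, array([ 441.6549203 ,  -35.01542851, 1239.55535386]), array([-3.00964278e+00,  4.52360152e-04, -1.55417425e+00])]
```

View pics/side0.png

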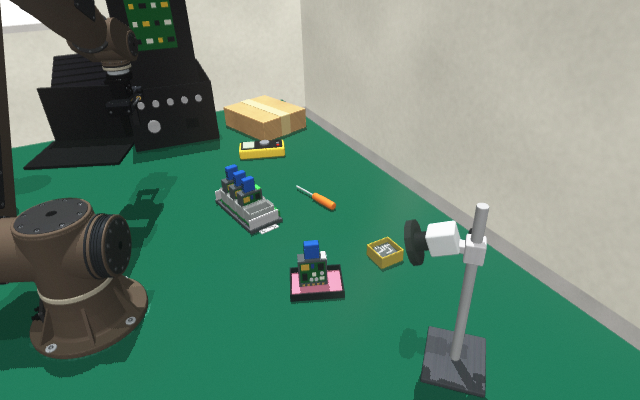

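View pics/top0.png

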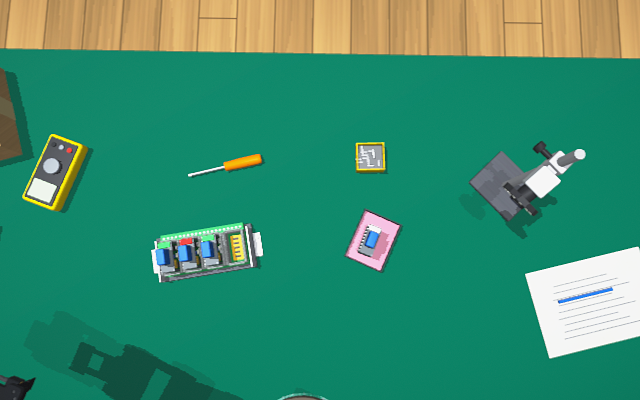

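The top view shows the rack around (207,252), with its free bay at the right end (237,248), and the spare at (371,238). The lens ring is around (520,200). I'll zoom in for accurate pixels.

```bash
cat > h.py <<'E'
import numpy as np, cv2
from scipy.spatial.transform import Rotation as R
from cell import env
def cam(n): 
    c=env.read_camera(n); c['R']=R.from_euler('xyz',c['rotation']).as_matrix(); return c
def proj(c,P):
    p=(np.atleast_2d(P)-c['xyz'])@c['R']; return np.c_[c['fx']*p[:,0]/p[:,2]+c['cx'],c['fy']*p[:,1]/p[:,2]+c['cy']]
def ray(c,u,v):
    return c['R']@np.array([(u-c['cx'])/c['fx'],(v-c['cy'])/c['fy'],1.])
def atz(c,u,v,z):
    d=ray(c,u,v); return c['xyz']+d*(z-c['xyz'][2])/d[2]
def crop(c,name,x0,y0,x1,y1,s,pts=None):
    im=cv2.resize(c['frame'][y0:y1,x0:x1,::-1],None,fx=s,fy=s,interpolation=cv2.INTER_CUBIC)
    if pts is not None:
        for q in pts:
            cv2.circle(im,(int((q[0]-x0+.5)*s),int((q[1]-y0+.5)*s)),2,(255,0,255),-1)
    cv2.imwrite(f'pics/{name}.png',im)
def tri(c1,p1,c2,p2):
    d1=ray(c1,*p1);d2=ray(c2,*p2)
    A=np.c_[d1,-d2];s=np.linalg.lstsq(A,c2['xyz']-c1['xyz'],rcond=None)[0]
    a=c1['xyz']+d1*s[0];b=c2['xyz']+d2*s[1];return (a+b)/2,np.linalg.norm(a-b)
E
python3 - <<'E'
from h import *
t=cam('top');s=cam('side')
crop(t,'track',145,210,275,290,6);crop(t,'ttray',335,200,415,280,7);crop(t,'tlens',460,130,600,230,5)
crop(s,'srack',205,155,295,240,7);crop(s,'stray',280,230,355,305,7);crop(s,'slens',395,195,495,275,7)
for p in[(207,252),(371,238)]: print(atz(t,*p,50))
E
```

```text
[464.66142065 237.24681961  50.        ]
[ 505.10781926 -159.87028476   50.        ]
```

View pics/track.png

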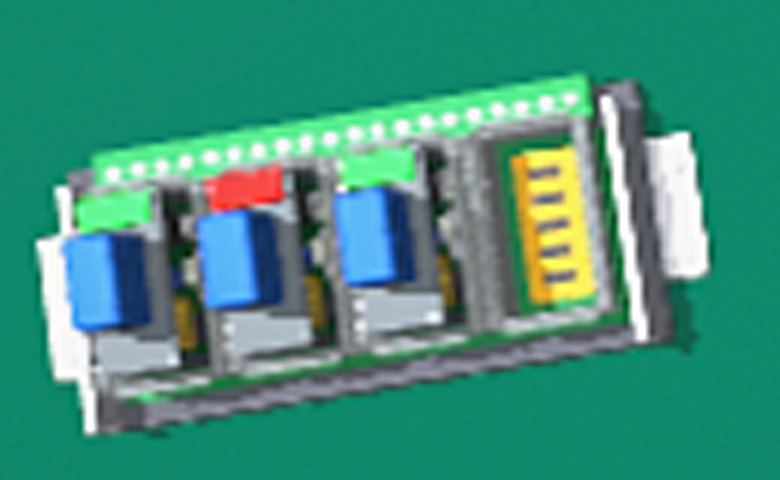

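View pics/ttray.png

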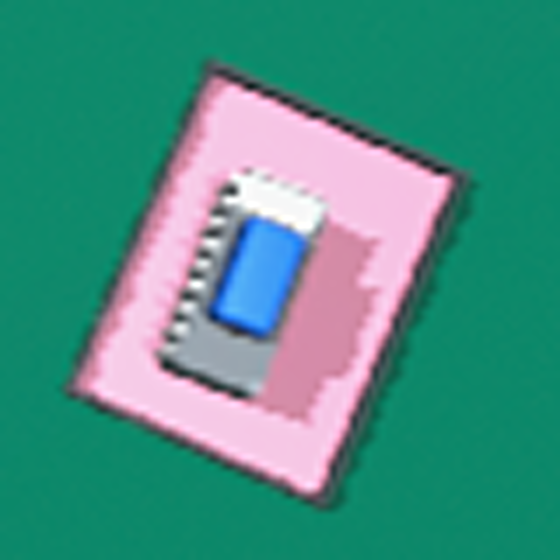

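View pics/tlens.png

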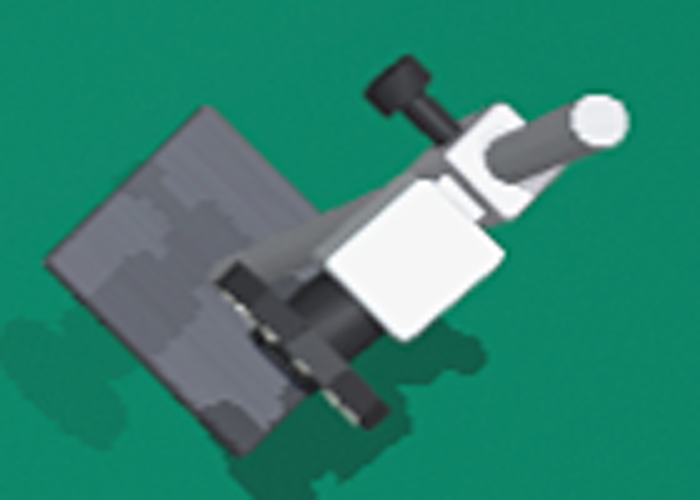

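View pics/srack.png

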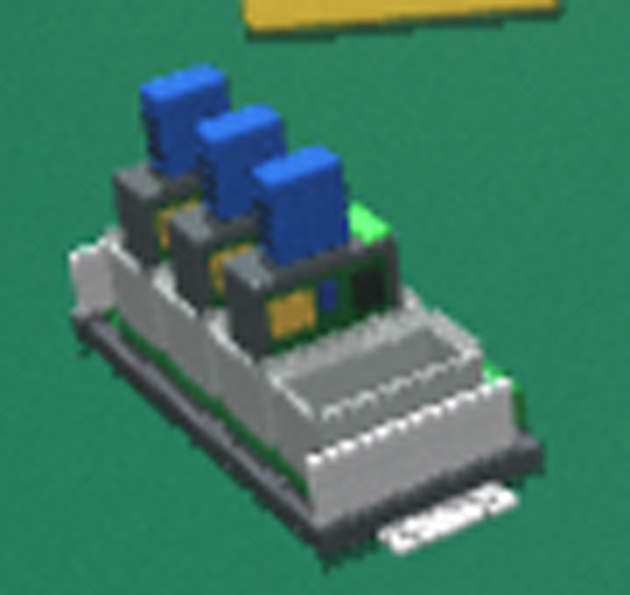

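View pics/stray.png

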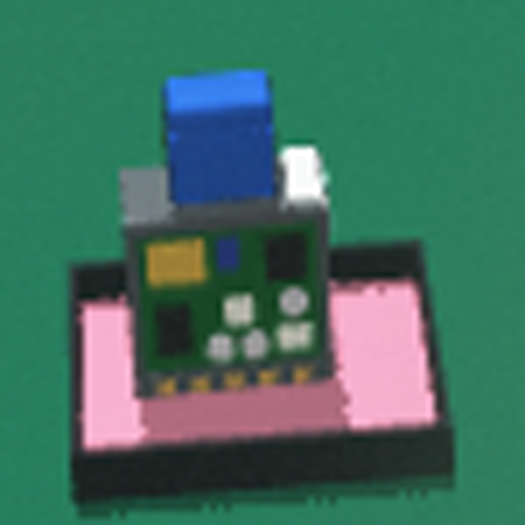

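View pics/slens.png

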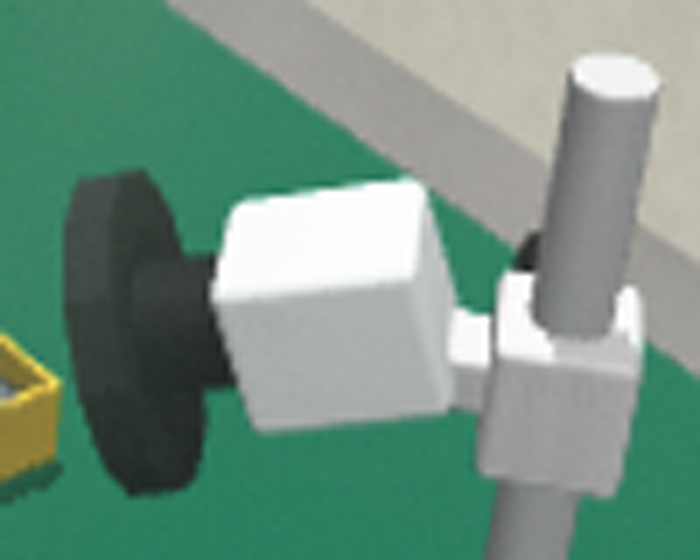

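```bash
cat > fit.py <<'E'
from h import *
from scipy.optimize import minimize
def blue(c,x0,y0,x1,y1):
    f=c['frame'].astype(float); b=f[...,2]-np.maximum(f[...,0],f[...,1]*1.0)
    m=np.clip((b-15)/60,0,1); o=np.zeros_like(m); o[y0:y1,x0:x1]=m[y0:y1,x0:x1]; return o
def box(cx,cy,yaw,z0,z1,hx=18,hy=10):
    P=np.array([[a*hx,b*hy,z] for a in(-1,1) for b in(-1,1) for z in(z0,z1)],float)
    c,s=np.cos(yaw),np.sin(yaw); return np.c_[cx+c*P[:,0]-s*P[:,1],cy+s*P[:,0]+c*P[:,1],P[:,2]]
S=8
def rend(c,boxes,win):
    x0,y0,x1,y1=win; im=np.zeros(((y1-y0)*S,(x1-x0)*S),np.uint8)
    for B in boxes:
        q=(proj(c,B)-[x0,y0]+.5)*S-.5
        h=cv2.convexHull(np.round(q*16).astype(np.int32)); cv2.fillConvexPoly(im,h,255,cv2.LINE_8,4)
    return cv2.resize(im,(x1-x0,y1-y0),interpolation=cv2.INTER_AREA)/255.
def fit(cams,wins,mk,p0,steps):
    ms=[blue(c,*w)[w[1]:w[3],w[0]:w[2]] for c,w in zip(cams,wins)]
    def cost(p): return sum(((rend(c,mk(p),w)-m)**2).sum() for c,w,m in zip(cams,wins,ms))
    sim=np.vstack([p0]+[np.array(p0)+np.eye(len(p0))[i]*steps[i] for i in range(len(p0))])
    r=minimize(cost,p0,method='Nelder-Mead',options=dict(initial_simplex=sim,xatol=.01,fatol=.01,maxiter=2000))
    return r.x,r.fun
E
python3 - <<'E'
from fit import *
t=cam('top');s=cam('side')
wt=(360,220,385,255);ws=(295,235,330,262)
mk=lambda p:[box(p[0],p[1],p[2],84,126)]
for cs,ws_ in(([t,s],[wt,ws]),([t],[wt]),([s],[ws])):
    print('spare',fit(cs,ws_,mk,[505,-160,np.pi-.33],[8,8,.15]))
wt=(150,235,220,270);ws=(218,160,262,196)
def mkr(p):
    c,s_=np.cos(p[2]),np.sin(p[2]); return [box(p[0]-s_*y,p[1]+c*y,p[2],90,132) for y in(-78,-26,26)]
for cs,ws_ in(([t,s],[wt,ws]),([t],[wt]),([s],[ws])):
    r=fit(cs,ws_,mkr,[465,237,np.pi+.15],[8,8,.1]);print('rack',r)
    # independent
def mki(p): return [box(p[3*i],p[3*i+1],p[3*i+2],90,132) for i in range(3)]
r=fit([t,s],[wt,ws],mkr,[465,237,np.pi+.15],[8,8,.1])[0]
c,s_=np.cos(r[2]),np.sin(r[2]); p0=[]
for y in(-78,-26,26): p0+=[r[0]-s_*y,r[1]+c*y,r[2]]
ri=fit([t,s],[wt,ws],mki,p0,[2,2,.03]*3);print(p0,ri)
E
```

```text
spare (array([ 498.9123421 , -154.33743459,    2.742667  ]), np.float64(29.462561514801997))
spare (array([ 499.26459287, -154.64487002,    2.76043603]), np.float64(9.35855632449058))
spare (array([ 498.84627394, -153.62756583,    2.74118674]), np.float64(18.100814109957707))
rack (array([464.69338425, 249.3039454 ,   3.31065464]), np.float64(168.73373221837755))
rack (array([465.08487056, 249.18367546,   3.31538395]), np.float64(95.23855055747788))
rack (array([463.85095349, 248.85173648,   3.28952538]), np.float64(68.84443194925029))
[np.float64(451.5692771983148), np.float64(326.19190163694464), np.float64(3.3106546398403793), np.float64(460.31868189927536), np.float64(274.93326414648055), np.float64(3.3106546398403793), np.float64(469.0680866002359), np.float64(223.6746266560165), np.float64(3.3106546398403793)] (array([451.67485296, 325.29853428,   3.29793145, 460.57288712,
       274.79699341,   3.30813892, 469.44011993, 224.17372443,
         3.32220602]), np.float64(165.5229671280277))
```

```bash
python3 - <<'E'
from h import *
t=cam('top');s=cam('side')
def fr(x,y,yaw,P):
    c,si=np.cos(yaw),np.sin(yaw);P=np.array(P,float);return np.c_[x+c*P[:,0]-si*P[:,1],y+si*P[:,0]+c*P[:,1],P[:,2]]
def line(P,n=12): 
    P=np.array(P,float);return np.vstack([P[i]+(P[(i+1)%len(P)]-P[i])*np.linspace(0,1,n)[:,None] for i in range(len(P))])
L=[line([[-55,-120,0],[55,-120,0],[55,120,0],[-55,120,0]],30),line([[-37,59,57],[37,59,57],[37,97,57],[-37,97,57]]),line([[-37,59,12],[37,59,12],[37,97,12],[-37,97,12]])]
P=fr(464.7,249.3,3.3107,np.vstack(L))
crop(t,'track1',145,210,275,290,6,proj(t,P));crop(s,'srack1',205,155,295,240,7,proj(s,P))
Q=fr(498.9,-154.3,2.743,np.vstack([line([[-18,-10,126],[18,-10,126],[18,10,126],[-18,10,126]]),line([[-35,17,6],[35,17,6],[35,17,84],[-35,17,84]]),line([[-35,-17,84],[35,-17,84],[35,17,84],[-35,17,84]])]))
crop(t,'ttray1',335,200,415,280,7,proj(t,Q));crop(s,'stray1',280,230,355,305,7,proj(s,Q))
a=[cv2.imread(f'pics/{n}.png') for n in('track1','srack1','ttray1','stray1')]
cv2.imwrite('pics/m1.png',cv2.resize(np.hstack([cv2.resize(a[0],(780,480)),cv2.resize(a[1],(508,480))]),(800,298*1)))
E
```

```text
(no output)
```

View pics/track1.png

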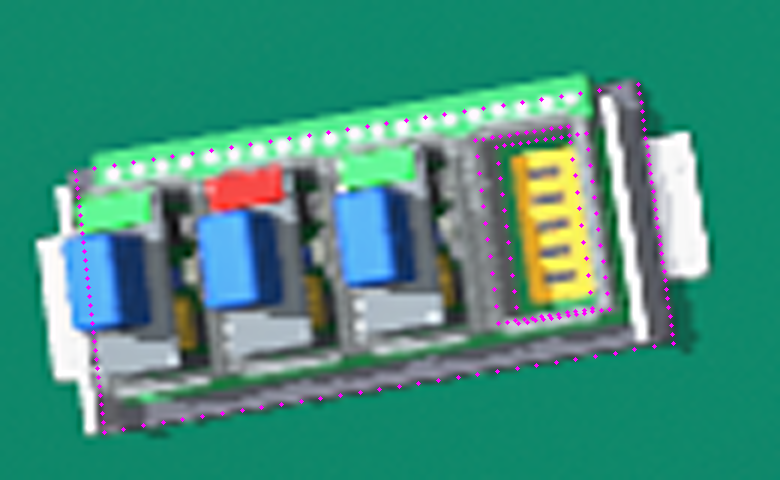

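View pics/srack1.png

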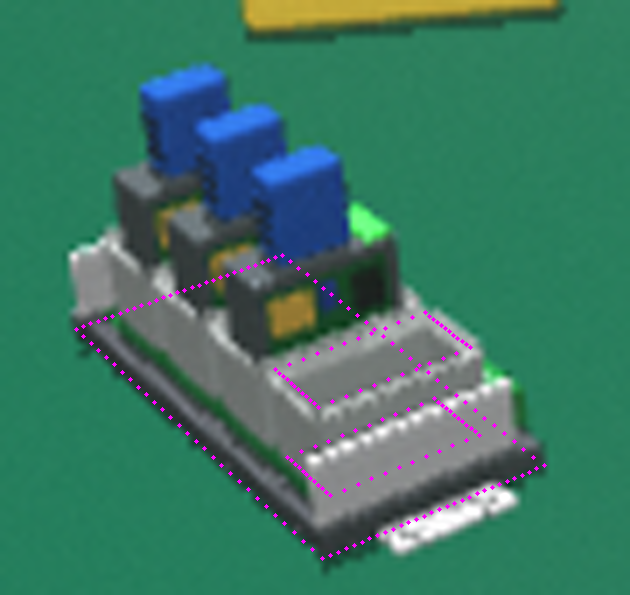

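View pics/ttray1.png

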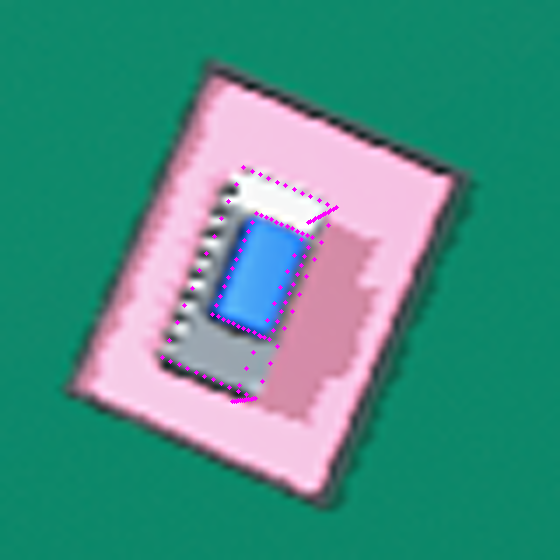

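View pics/stray1.png

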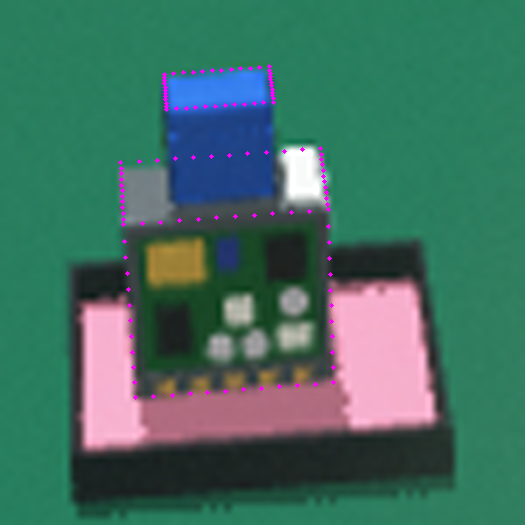

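```bash
python3 - <<'E'
from h import *
t=cam('top');s=cam('side')
def grid(c,name,x0,y0,x1,y1,k):
    im=cv2.resize(c['frame'][y0:y1,x0:x1,::-1],None,fx=k,fy=k,interpolation=cv2.INTER_CUBIC)
    im=np.clip(im.astype(float)*1.5,0,255).astype(np.uint8)
    for i,x in enumerate(range(x0,x1,5)): cv2.putText(im,str(x),((x-x0)*k,10),0,.35,(0,255,255),1);cv2.line(im,(int((x-x0+.5)*k),12),(int((x-x0+.5)*k),im.shape[0]),(0,200,200),1)
    for y in range(y0,y1,5): cv2.putText(im,str(y),(0,int((y-y0+.5)*k)),0,.35,(0,255,255),1);cv2.line(im,(25,int((y-y0+.5)*k)),(im.shape[1],int((y-y0+.5)*k)),(0,200,200),1)
    cv2.imwrite(f'pics/{name}.png',im)
grid(t,'tl',497,176,547,220,13);grid(s,'sl',398,212,438,270,10)
E
```

```text
(no output)
```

View pics/tl.png

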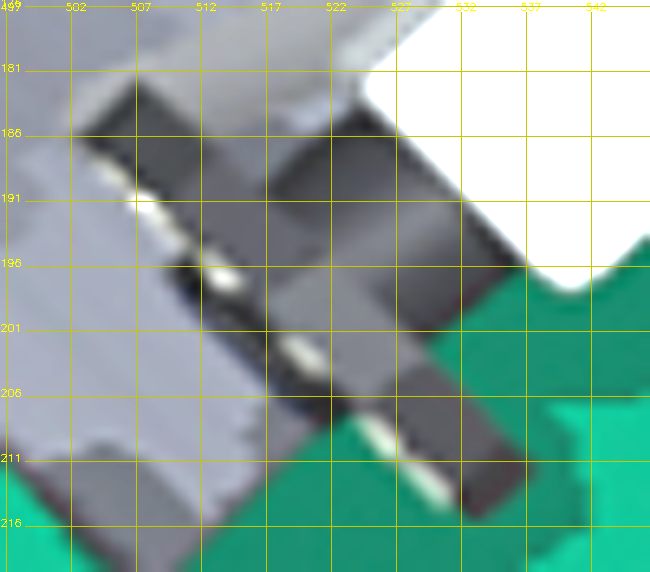

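View pics/sl.png

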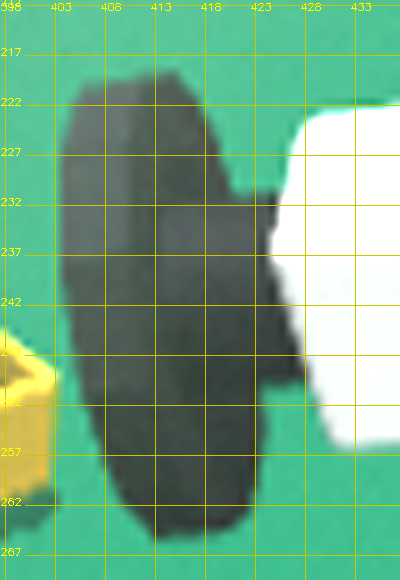

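```bash
cat > lens.py <<'E'
from h import *
from scipy.optimize import least_squares
t=cam('top');s=cam('side')
Ps=[(403.6,228),(403.7,236),(405,250),(408,258),(412.3,264.8),(405.3,221),(409,219.8),(414.6,218.4),(418,222.5),(420.5,230),(423.8,258),(419.5,264.3),(422.5,261.5)]
Pt=[(503.2,186.2),(507,181.8),(510.5,184.8),(533,205.5),(537.7,211.5),(533.8,215.2),(517,200.3),(510,193.2)]
th=np.linspace(0,2*np.pi,73)
def axes(psi):
    a=np.deg2rad(20); x=np.array([np.cos(a)*np.cos(psi),np.cos(a)*np.sin(psi),np.sin(a)]); y=np.array([-np.sin(psi),np.cos(psi),0]); return x,y,np.cross(x,y)
def cyl(p,R0=45):
    x,y,z=axes(p[3]); c=np.array(p[:3]); r=R0*(np.cos(th)[:,None]*y+np.sin(th)[:,None]*z)
    return np.vstack([c+r,c+r+x*p[4]])
def res(p):
    o=[]
    for c,P in((s,Ps),(t,Pt)):
        h=cv2.convexHull(proj(c,cyl(p)).astype(np.float32))
        o+=[cv2.pointPolygonTest(h,q,True) for q in P]
    return np.array(o)
if __name__=='__main__':
    best=None
    r=least_squares(res,[470,-430,290,-.8,12],x_scale=[10,10,10,.1,5],diff_step=1e-3,loss='soft_l1')
    print(r.x,r.cost,np.round(res(r.x),1))
    p=r.x; h=[cv2.convexHull(proj(c,cyl(p)).astype(np.float32))[:,0] for c in(s,t)]
    x,y,z=axes(p[3])
    for d in (0,4,8):  # barrel front
        b=p[:3]-d*x+17*(np.cos(th)[:,None]*y+np.sin(th)[:,None]*z); h[1]=np.vstack([h[1],proj(t,b)])
    crop(s,'sl2',398,212,438,270,10,h[0]);crop(t,'tl2',497,176,547,220,13,h[1])
E
python3 lens.py
```

```text
[ 570.78690615 -429.62547186  278.02353189   -0.78136583    9.63986593] 6.469774970847258 [ 0.  -0.  -0.8 -0.1  0.9  0.8  2.9  0.8 -0.1  0.   0.1  3.1  1.  -0.1
 -0.4 -0.4 -0.8  0.1  0.2 -0.4 -0.2]
```

View pics/tl2.png

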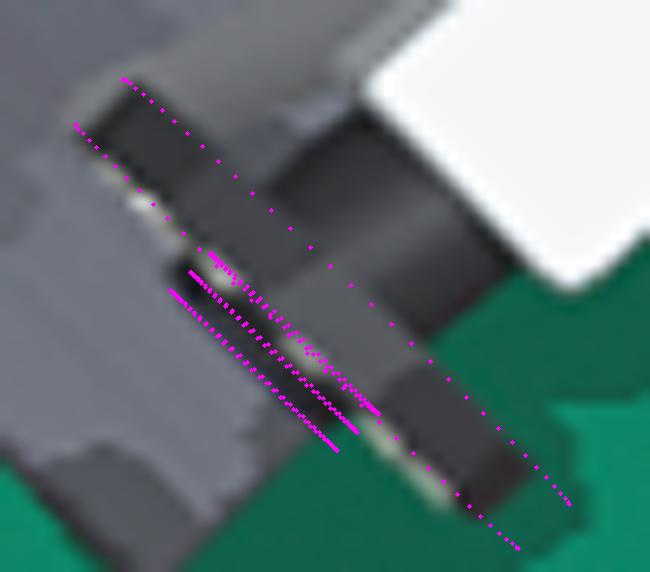

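View pics/sl2.png

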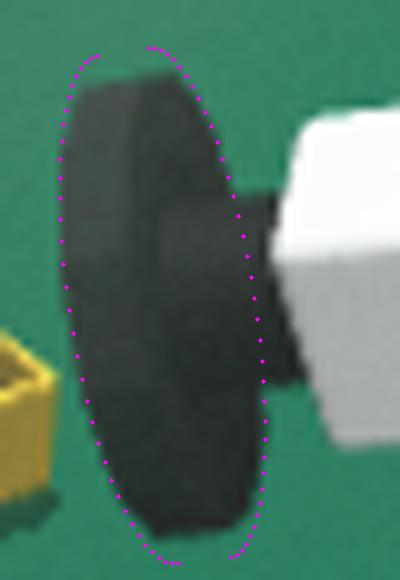

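```bash
sed -e 's/th=np.linspace(0,2\*np.pi,73)/th=np.pi\/8+np.arange(8)*np.pi\/4/' -e "s/def cyl(p,R0=45):/def cyl(p):\n    R0=p[5]/" -e "s/-.8,12\],x_scale=\[10,10,10,.1,5\]/-.8,12,45],x_scale=[10,10,10,.1,5,5]/" -e "s/+17\*/+16*/" lens.py > lens2.py; python3 lens2.py
```

```text
[ 571.09559326 -427.02848063  275.79225397   -0.7979729    12.90311321
   41.70601735] 2.1507950369183897 [-0.   0.  -0.4 -0.1 -0.7 -0.4  0.6 -1.   0.3  0.2 -0.2  0.5  0.4  0.2
 -0.5  0.3 -0.6  0.1  0.2  0.7  0.8]
```

View pics/tl2.png

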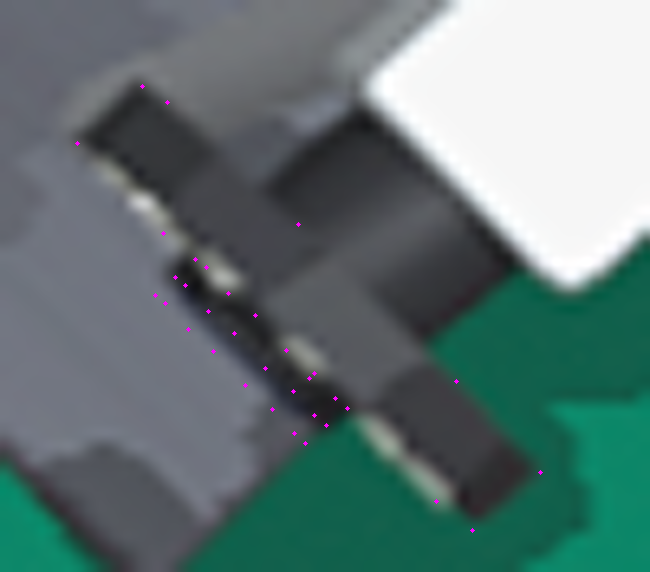

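View pics/sl2.png

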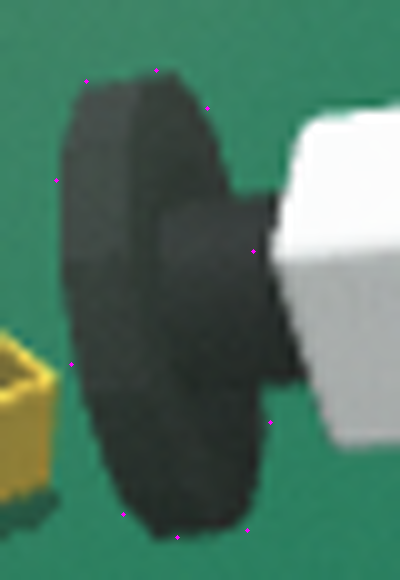

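```bash
python3 - <<'E'
from h import *
t=cam('top');s=cam('side')
def hd(c,a,b,z):
    d=atz(c,*b,z)-atz(c,*a,z); a=np.arctan2(d[1],d[0])-np.pi/2; return (a+np.pi/2)%np.pi-np.pi/2, np.linalg.norm(d)
f=lambda x,y,x0,y0,k:((x+.5)/k-.5+x0,(y+.5)/k-.5+y0)
print(hd(t,f(366,97,497,176,13),f(560,278,497,176,13),300))
print(hd(t,f(430,180,460,130,5),f(500,243,460,130,5),320))
print(hd(t,f(85,143,497,176,13),f(455,515,497,176,13),275), hd(t,f(140,82,497,176,13),f(530,465,497,176,13),282))
print(hd(s,f(240,203,395,195,7),f(415,181,395,195,7),320), hd(s,f(218,300,395,195,7),f(418,280,395,195,7),320),hd(s,f(265,432,395,195,7),f(445,410,395,195,7),280))
E
```

```text
(np.float64(-0.7676278398860195), np.float64(38.77362233593131))
(np.float64(-0.7539068663585149), np.float64(35.16951761841444))
(np.float64(-0.8034696195854938), np.float64(78.55673415897466)) (np.float64(-0.7923958473687955), np.float64(81.32443859833992))
(np.float64(1.2659363947829112), np.float64(45.68347842934048)) (np.float64(1.2189667151215757), np.float64(48.83372963156185)) (np.float64(1.2440072985963253), np.float64(45.745626139241175))
```

```bash
python3 - <<'E'
from h import *
s=env.state();M=R.from_euler('xyz',s['tcp_rot']).as_matrix();print(M.round(4), s['eef_pos'], np.rad2deg(np.arctan2(M[1,1],M[0,1])), s['t'])
E
```

```text
[[ 0.000e+00  3.352e-01  9.422e-01]
 [ 1.000e-04  9.422e-01 -3.352e-01]
 [-1.000e+00  1.000e-04  0.000e+00]] [209.47747927 588.86281086 214.68360115] 70.41647789418383 0.8
```

Call:
{"name": "apply_moves", "arguments": {
  "offset": [
    [1,-1.5,1],
    [3,-4,2],
    [5,-6,3],
    [7,-8.5,4],
    [8,-11,4],
    [9,-13.5,4],
    [10,-16,4],
    [10,-18,4],
    [10,-20,4],
    [10,-20,4]
  ],
  "yaw": [0,0,0,0,0,0,0,0,0,0],
  "jaw": [0,0,0,0,0,0,0,0,0,0]
}}

```text
t: 2.05
eef_pos: [459.5, 86.4, 314.9]
tcp_rot: [0.254, 1.57, -0.09]
ft_force: [-0.5, -0.8, 0.0]
opening: 0.499
```

Call:
{"name": "apply_moves", "arguments": {
  "offset": [
    [0,0,40],
    [0,0,40],
    [0,0,40],
    [0,0,40],
    [0,0,40],
    [0,0,40],
    [0,0,40],
    [0,0,40],
    [0,0,40],
    [0,0,40],
    [0,0,40],
    [0,0,40],
    [0,0,40],
    [0,0,40]
  ],
  "yaw": [0,0,0,0,0,0,0,0,0,0,0,0,0,0],
  "jaw": [0,0,0,0,0,0,0,0,0,0,0,0,0,0]
}}

```text
t: 3.8
eef_pos: [334.8, 63.2, 865.5]
tcp_rot: [0.593, 1.559, 0.25]
ft_force: [0.7, 0.7, 0.0]
opening: 0.501
```

```bash
cat > st.py <<'E'
from h import *
s=env.state();M=R.from_euler('xyz',s['tcp_rot']).as_matrix();print('R',M.round(3).tolist(),'pos', s['eef_pos'].round(1), 'jawang',np.rad2deg(np.arctan2(M[1,1],M[0,1])).round(2),'tilt',np.rad2deg(np.arccos(-M[2,0])).round(2),'az',np.rad2deg(np.arctan2(M[1,0],M[0,0])).round(1),'q',s['joints'].round(3),'op',s['opening'],'F',s['ft_force'].round(1),'t', s['t'],'grasp',(s['eef_pos']-M[:,0]*18.8).round(1))
E
python3 st.py
```

```text
R [[0.012, 0.337, 0.942], [0.003, 0.942, -0.337], [-1.0, 0.007, 0.01]] pos [334.8  63.2 865.5] jawang 70.32 tilt 0.68 az 14.3 q [-0.011  0.275  0.049  0.009  2.806 -1.229] op 0.5012706391124632 F [0.7 0.7 0. ] t 3.8 grasp [334.5  63.1 884.3]
```

Call:
{"name": "apply_moves", "arguments": {
  "offset": [
    [2,0,-2],
    [4,0,-4],
    [6,0,-6],
    [8,0,-8],
    [10,0,-8],
    [12,0,-8],
    [14,0,-8],
    [16,0,-8],
    [20,0,-8],
    [20,0,-8],
    [20,0,-8],
    [20,0,-8]
  ],
  "yaw": [0,0,0,0,0,0,0,0,0,0,0,0],
  "jaw": [0,0,0,0,0,0,0,0,0,0,0,0]
}}

```text
t: 5.3
eef_pos: [752.0, 57.4, 595.5]
tcp_rot: [0.461, 1.523, 0.117]
ft_force: [-0.2, -0.6, 0.1]
opening: 0.5
```

```bash
python3 st.py; python3 -c "
from h import *
t=cam('top');print(atz(t,320,53,0),atz(t,320,0,0))"
```

```text
R [[0.047, 0.336, 0.941], [0.006, 0.942, -0.337], [-0.999, 0.021, 0.042]] pos [752.   57.4 595.5] jawang 70.35 tilt 2.72 az 6.7 q [-0.014  0.771  0.047  0.008  2.276 -1.236] op 0.5003558147068843 F [-0.2 -0.6  0.1] t 5.3 grasp [751.1  57.3 614.3]
[997.85899551 -27.88449091   0.        ] [1148.51798957  -25.42074102    0.        ]
```

Call:
{"name": "apply_moves", "arguments": {
  "offset": [
    [-2,0,0],
    [-4,0,0],
    [-6,0,0],
    [-6,0,0],
    [-6,0,0],
    [-6,0,0],
    [-6,0,0],
    [-6,0,0],
    [-6,0,0],
    [-6,0,0],
    [-6,0,0],
    [-6,0,0],
    [-6,0,0],
    [-6,0,0],
    [-6,0,0],
    [-6,0,0],
    [-6,0,0],
    [-4,0,0],
    [-4,0,0],
    [-4,0,0]
  ],
  "yaw": [-1.7,-3.4,-5.1,-6.8,-8.5,-10.2,-11.9,-13.6,-15.3,-17,-18.7,-20.4,-22.1,-23.8,-25.5,-27.2,-28.9,-30.5,-30.5,-30.5],
  "jaw": [0,0,0,0,0,0,0,0,0,0,0,0,0,0,0,0,0,0,0,0]
}}

```text
t: 7.85
eef_pos: [651.3, 57.5, 596.5]
tcp_rot: [0.462, 1.525, -3.074]
ft_force: [0.2, 0.4, 0.4]
opening: 0.5
```

```bash
python3 st.py
```

```text
R [[-0.046, -0.384, -0.922], [-0.003, -0.923, 0.384], [-0.999, 0.02, 0.041]] pos [651.3  57.5 596.5] jawang -112.58 tilt 2.63 az -176.1 q [-0.011  0.498  0.582 -0.004  2.108  1.952] op 0.49986631013755534 F [0.2 0.4 0.4] t 7.85 grasp [652.2  57.5 615.3]
```

Call:
{"name": "apply_moves", "arguments": {
  "offset": [
    [2,0,0],
    [4,0,0],
    [6,0,0],
    [8,0,0],
    [10,0,0],
    [10,0,0]
  ],
  "yaw": [0,0,0,0,0,0],
  "jaw": [0,0,0,0,0,0]
}}

```text
t: 8.6
eef_pos: [792.5, 51.6, 528.2]
tcp_rot: [0.501, 1.562, -3.035]
ft_force: [0.0, 0.5, -0.1]
opening: 0.501
```

```bash
python3 st.py
```

```text
R [[-0.009, -0.384, -0.923], [-0.001, -0.923, 0.384], [-1.0, 0.004, 0.008]] pos [792.5  51.6 528.2] jawang -112.59 tilt 0.52 az -173.9 q [-1.800e-02  8.580e-01  4.800e-02 -1.000e-03  2.244e+00  1.946e+00] op 0.5008205187912057 F [ 0.   0.5 -0.1] t 8.6 grasp [792.7  51.6 547. ]
```

Call:
{"name": "apply_moves", "arguments": {
  "offset": [
    [-1.3,-0.9,-1.5],
    [-2.6,-1.8,-3],
    [-3.9,-2.7,-4.5],
    [-5.2,-3.6,-6],
    [-6.5,-4.5,-7.5],
    [-7.8,-5.4,-9],
    [-9.1,-6.3,-10.5],
    [-10.4,-7.2,-12],
    [-11.74,-8.24,-13.5],
    [-11.74,-8.24,-13.5],
    [-11.74,-8.24,-13.5]
  ],
  "yaw": [0,0,0,0,0,0,0,0,0,0,0],
  "jaw": [0,0,0,0,0,0,0,0,0,0,0]
}}

```text
t: 9.98
eef_pos: [499.5, -154.9, 191.8]
tcp_rot: [0.62, 1.563, -2.917]
ft_force: [-0.2, 0.5, 0.1]
opening: 0.503
```

```bash
python3 st.py; python3 -c "
from h import *
t=cam('top');s=cam('side');crop(t,'ta',335,180,435,280,6);crop(s,'sa',270,200,370,305,5)"
```

```text
R [[-0.007, -0.385, -0.923], [-0.002, -0.923, 0.385], [-1.0, 0.004, 0.006]] pos [ 499.5 -154.9  191.8] jawang -112.64 tilt 0.43 az -167.1 q [-0.425  0.376  1.831 -0.006  0.941  1.545] op 0.5033987825652784 F [-0.2  0.5  0.1] t 9.975 grasp [ 499.6 -154.8  210.6]
```

View pics/sa.png

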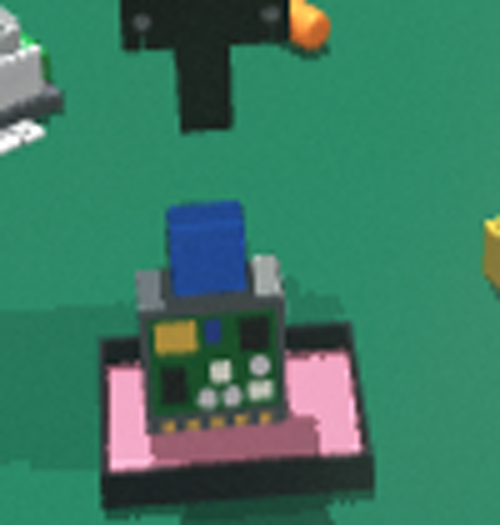

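View pics/ta.png

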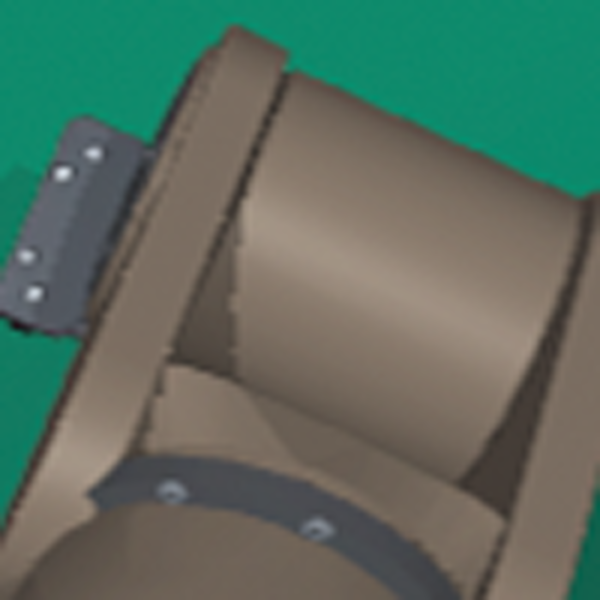

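The side picture shows the finger (column about 205) centred over the blue grip (168–243). I'll descend and grip.

Call:
{"name": "apply_moves", "arguments": {
  "offset": [
    [0,0,-1.5],
    [0,0,-3],
    [0,0,-3.8],
    [0,0,-4.15],
    [0,0,-4.15],
    [0,0,-4.15],
    [0,0,-4.15],
    [0,0,-4.15],
    [0,0,-4.15],
    [0,0,-4.15]
  ],
  "yaw": [0,0,0,0,0,0,0,0,0,0],
  "jaw": [0,0,0,0,0,1,1,1,1,1]
}}

```text
t: 11.32
eef_pos: [500.6, -154.3, 89.0]
tcp_rot: [0.762, 1.565, -2.774]
ft_force: [-1.4, 1.2, 5.3]
opening: 0.207
```

```bash
python3 st.py; python3 -c "
from h import *
s=cam('side');crop(s,'sb',270,200,370,305,5)"
```

```text
R [[-0.006, -0.384, -0.923], [-0.002, -0.923, 0.384], [-1.0, 0.004, 0.004]] pos [ 500.6 -154.3   89. ] jawang -112.57 tilt 0.35 az -158.9 q [-0.423  0.522  1.93  -0.007  0.694  1.547] op 0.20695980393780386 F [-1.4  1.2  5.3] t 11.325 grasp [ 500.7 -154.3  107.8]
```

View pics/sb.png

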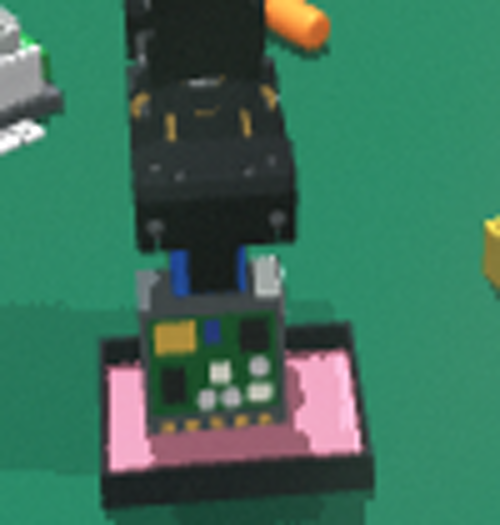

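Call:
{"name": "apply_moves", "arguments": {
  "offset": [
    [0,0,1],
    [0,0,2.5],
    [0,0,4],
    [0,0,5],
    [0,1,5],
    [0,3,5],
    [-0.2,5,5],
    [-0.4,7,5],
    [-0.6,9,5],
    [-0.84,11,5],
    [-0.84,12.2,5],
    [-0.84,13.08,5],
    [-0.84,13.08,5],
    [-0.84,13.08,5]
  ],
  "yaw": [0,0,0,0,0,0.6,1.6,2.6,3.6,4.6,5.38,5.38,5.38,5.38],
  "jaw": [1,1,1,1,1,1,1,1,1,1,1,1,1,1]
}}

```text
t: 13.12
eef_pos: [479.3, 172.2, 213.6]
tcp_rot: [0.695, 1.564, -2.278]
ft_force: [-0.6, -0.1, -4.1]
opening: 0.207
```

```bash
python3 st.py; python3 -c "
from h import *
t=cam('top');s=cam('side');crop(t,'tc',145,180,275,290,6);crop(s,'sc',205,115,305,240,5)"
```

```text
R [[-0.005, 0.169, -0.986], [-0.005, -0.986, -0.169], [-1.0, 0.005, 0.005]] pos [479.3 172.2 213.6] jawang -80.29 tilt 0.41 az -130.5 q [ 0.217  0.331  1.835 -0.005  0.981  1.622] op 0.20658084935664547 F [-0.6 -0.1 -4.1] t 13.125 grasp [479.4 172.3 232.4]
```

View pics/sc.png

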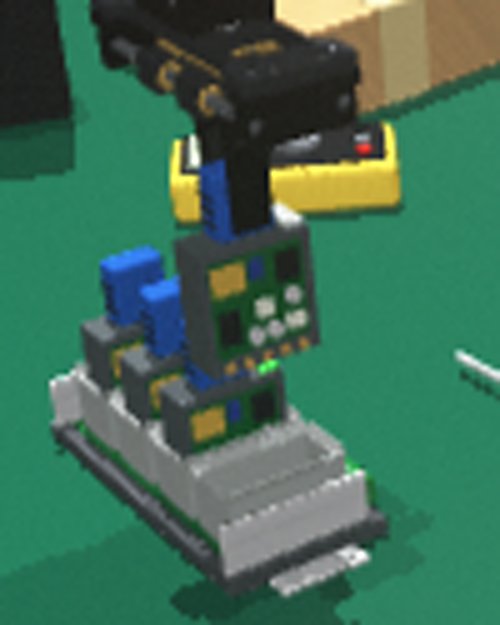

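View pics/tc.png

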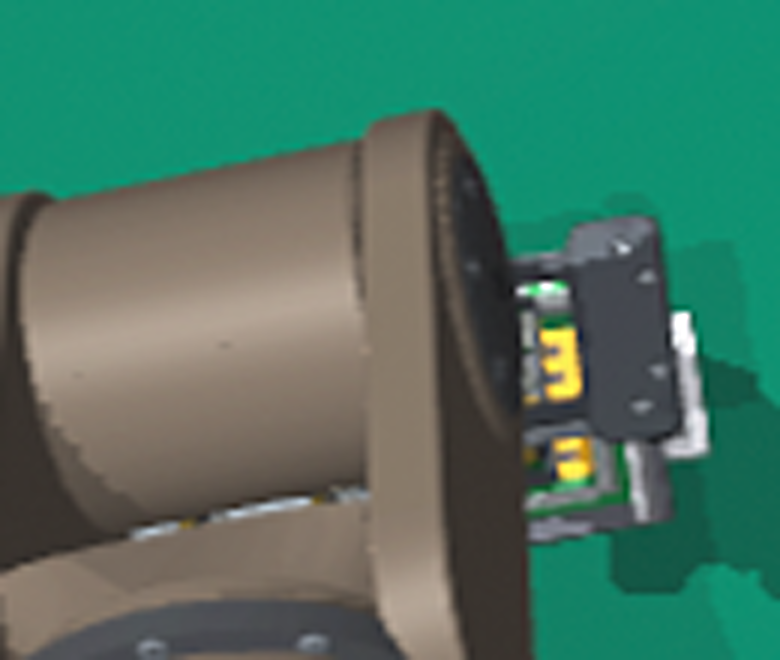

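```bash
cat > ov.py <<'E'
from h import *
def fr(o,M,P): return np.array(o)+np.array(P,float)@np.array(M).T
def line(P,n=14):
    P=np.array(P,float);return np.vstack([P[i]+(P[(i+1)%len(P)]-P[i])*np.linspace(0,1,n)[:,None] for i in range(len(P))])
def mod(o,yaw):
    M=R.from_euler('z',yaw).as_matrix()
    return fr(o,M,np.vstack([line([[-35,17,0],[35,17,0],[35,17,78],[-35,17,78]]),line([[35,-17,0],[35,-17,78],[35,17,78],[35,17,0]])]))
E
python3 - <<'E'
from ov import *
s=cam('side');y=np.deg2rad(189.71)
g=np.array([479.4,172.3,232.4]); o=g+1.9*np.array([np.cos(y),np.sin(y),0])-[0,0,101.8]
P=mod(o,y); crop(s,'sd',225,150,285,235,9,proj(s,P)); crop(s,'sd0',225,150,285,235,9)
cv2.imwrite('pics/sdd.png',cv2.resize(np.hstack([cv2.imread('pics/sd0.png'),cv2.imread('pics/sd.png')]),(800,566)))
E
```

```text
(no output)
```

View pics/sdd.png

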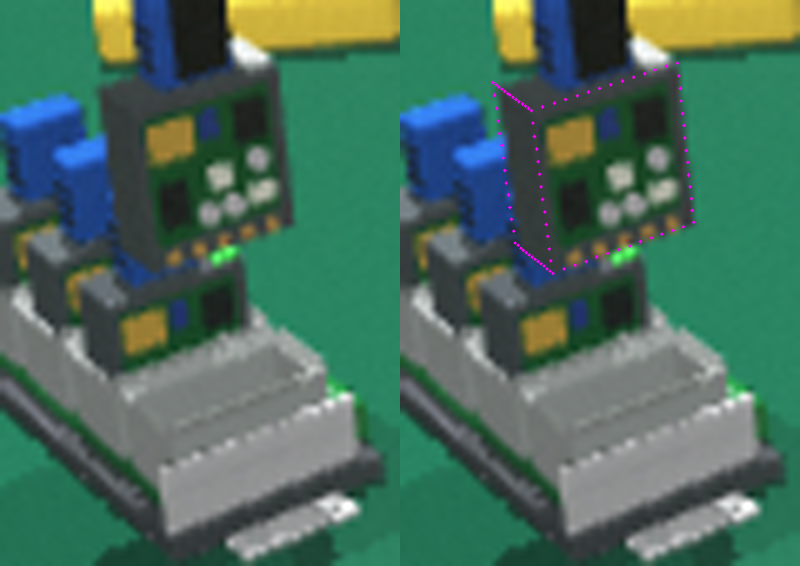

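Call:
{"name": "apply_moves", "arguments": {
  "offset": [
    [0,0,-0.8],
    [0,0,-1.6],
    [0,0,-2.1],
    [0,0,-2.5],
    [0,0,-2.9],
    [0,0,-3.3],
    [0,0,-3.3]
  ],
  "yaw": [0,0,0,0,0,0,0],
  "jaw": [1,1,1,1,1,1,1]
}}

```text
t: 14.15
eef_pos: [479.4, 171.9, 130.7]
tcp_rot: [0.638, 1.564, -2.335]
ft_force: [-0.1, 0.3, -4.6]
opening: 0.21
```

```bash
python3 st.py; python3 -c "
from h import *
s=cam('side');crop(s,'se',205,115,305,240,5)"
```

```text
R [[-0.005, 0.168, -0.986], [-0.005, -0.986, -0.168], [-1.0, 0.004, 0.006]] pos [479.4 171.9 130.7] jawang -80.34 tilt 0.42 az -133.8 q [ 0.217  0.442  1.928 -0.006  0.778  1.623] op 0.20966066290822957 F [-0.1  0.3 -4.6] t 14.15 grasp [479.5 172.  149.5]
```

View pics/se.png

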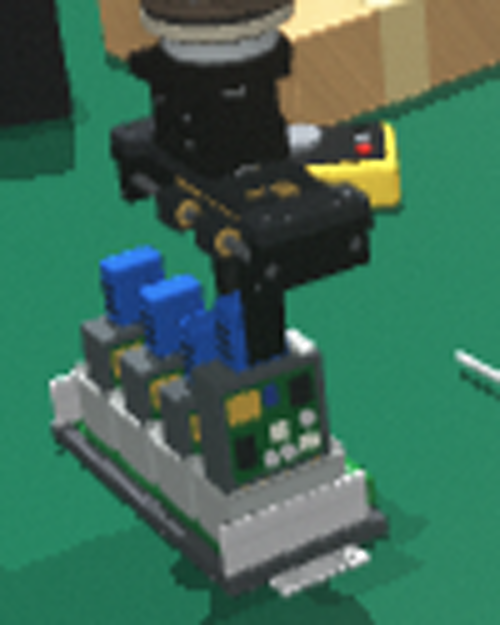

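Call:
{"name": "apply_moves", "arguments": {
  "offset": [
    [0,0,-0.3],
    [0,0,-0.6],
    [0,0,-0.9],
    [0,0,-1.15],
    [0,0,-1.35],
    [0,0,-1.35]
  ],
  "yaw": [0,0,0,0,0,0],
  "jaw": [1,1,1,1,1,1]
}}

```text
t: 14.95
eef_pos: [479.4, 171.9, 97.1]
tcp_rot: [0.64, 1.563, -2.333]
ft_force: [0.7, 0.3, -4.5]
opening: 0.207
```

```bash
python3 st.py
```

```text
R [[-0.005, 0.168, -0.986], [-0.005, -0.986, -0.168], [-1.0, 0.004, 0.006]] pos [479.4 171.9  97.1] jawang -80.34 tilt 0.42 az -133.7 q [ 0.217  0.494  1.957 -0.006  0.696  1.624] op 0.2065267545435094 F [ 0.7  0.3 -4.5] t 14.95 grasp [479.5 172.  115.9]
```

Still free, so there's no contact yet. I'll press down in small steps until a force shows.

Call:
{"name": "apply_moves", "arguments": {
  "offset": [
    [0,0,-0.06],
    [0,0,-0.12],
    [0,0,-0.18],
    [0,0,-0.24]
  ],
  "yaw": [0,0,0,0],
  "jaw": [1,1,1,1]
}}

```text
t: 15.45
eef_pos: [480.5, 172.1, 94.3]
tcp_rot: [1.262, 1.566, -1.71]
ft_force: [-9.7, -4.0, 41.7]
opening: 0.209
```

```bash
python3 st.py
```

```text
R [[-0.001, 0.168, -0.986], [-0.005, -0.986, -0.168], [-1.0, 0.004, 0.001]] pos [480.5 172.1  94.3] jawang -80.33 tilt 0.26 az -98.0 q [ 0.217  0.499  1.96  -0.007  0.685  1.624] op 0.20889394301414488 F [-9.7 -4.  41.7] t 15.45 grasp [480.5 172.2 113.1]
```

```bash
python3 - <<'E'
from ov import *
s=cam('side');y=np.deg2rad(189.69)
c0=np.array([464.7,249.3]);yv=np.array([-np.sin(y),np.cos(y)])
P=np.vstack([mod([*(c0+78*yv),12],y),mod([*(c0+26*yv),12],y)])
crop(s,'sf',215,155,290,235,7,proj(s,P)); crop(s,'sf0',215,155,290,235,7)
cv2.imwrite('pics/sff.png',cv2.resize(np.hstack([cv2.imread('pics/sf0.png'),cv2.imread('pics/sf.png')]),(800,427)))
E
```

```text
(no output)
```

View pics/sff.png

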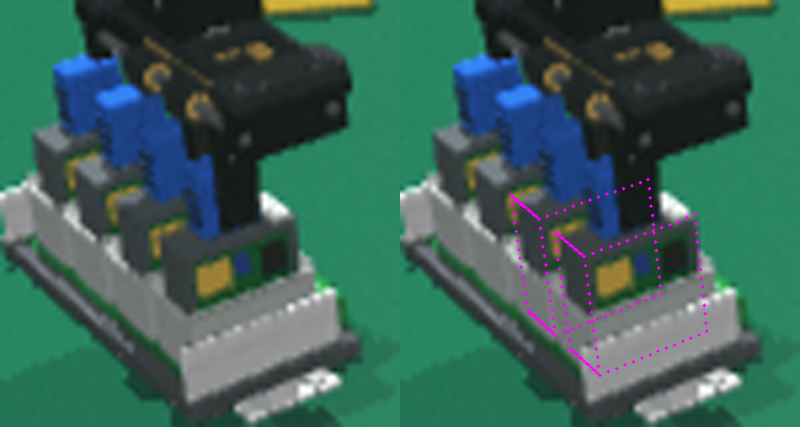

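Call:
{"name": "apply_moves", "arguments": {
  "offset": [
    [0,0,0],
    [0,0,0],
    [0,0,0],
    [0,0,0.2],
    [0,0,0.6],
    [0,0,1.6],
    [0,0,3],
    [0,0,3.5],
    [0,0,3.5]
  ],
  "yaw": [0,0,0,0,0,0,0,0,0],
  "jaw": [0.2,0.2,0.2,0.2,0.2,0.2,0.2,0.2,0.2]
}}

```text
t: 16.62
eef_pos: [480.7, 172.2, 182.3]
tcp_rot: [1.657, 1.567, -1.316]
ft_force: [-0.6, 0.1, 0.6]
opening: 0.399
```

```bash
python3 st.py; python3 -c "
from h import *
s=cam('side');crop(s,'sg',205,135,305,240,5)"
```

```text
R [[0.001, 0.168, -0.986], [-0.004, -0.986, -0.168], [-1.0, 0.004, -0.0]] pos [480.7 172.2 182.3] jawang -80.33 tilt 0.25 az -75.4 q [ 0.217  0.369  1.874 -0.005  0.898  1.622] op 0.39872533489140627 F [-0.6  0.1  0.6] t 16.625 grasp [480.7 172.2 201.1]
```

View pics/sg.png

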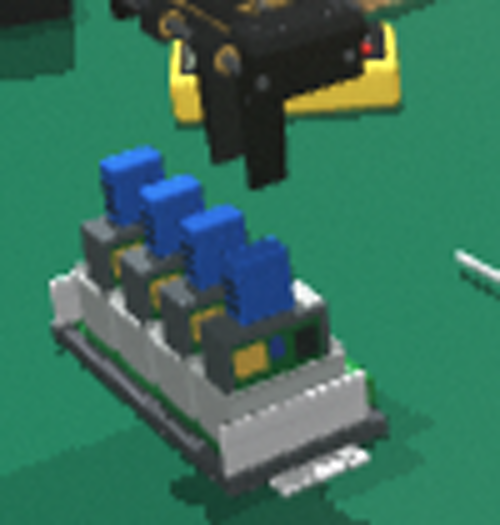

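```bash
python3 - <<'E'
from fit import *
s=cam('side');ws=(218,160,270,202)
def mk(p):
    c,s_=np.cos(3.3107),np.sin(3.3107); return [box(464.7+p[i]*c-s_*y,249.3+p[i]*s_+c*y,3.3107,90+p[4+i],132+p[4+i]) for i,y in enumerate((-78,-26,26,78))]
print(fit([s],[ws],mk,[0.]*8,[2.]*8))
E
```

```text
(array([-0.79841882,  1.52304817,  0.47835454,  1.41406578, -1.64426507,
        0.07469796, -0.70927779,  0.10004312]), np.float64(79.10540657439446))
```

Call:
{"name": "apply_moves", "arguments": {
  "offset": [
    [0,1,0],
    [-0.4,2.5,0],
    [-0.8,4.1,0],
    [-0.8,4.1,0],
    [-0.8,4.1,0]
  ],
  "yaw": [0,0,0,0,0],
  "jaw": [0.2,0.2,0.2,0.2,0.2]
}}

```text
t: 17.35
eef_pos: [459.9, 274.1, 180.0]
tcp_rot: [0.906, 1.564, -2.066]
ft_force: [0.3, -0.3, -0.2]
opening: 0.396
```

```bash
python3 st.py; python3 -c "
from h import *
t=cam('top');s=cam('side');crop(s,'sh',205,115,305,240,5);crop(t,'th',145,180,275,290,6)"
```

```text
R [[-0.003, 0.168, -0.986], [-0.006, -0.986, -0.168], [-1.0, 0.005, 0.004]] pos [459.9 274.1 180. ] jawang -80.31 tilt 0.36 az -118.4 q [ 0.416  0.407  1.816 -0.005  0.924  1.821] op 0.3961097736585646 F [ 0.3 -0.3 -0.2] t 17.35 grasp [460.  274.2 198.8]
```

View pics/sh.png

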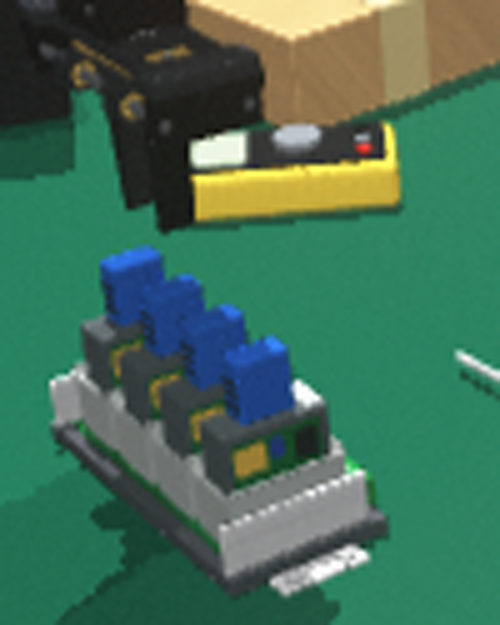

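Call:
{"name": "apply_moves", "arguments": {
  "offset": [
    [0,0,-0.8],
    [0,0,-1.6],
    [0,0,-2.4],
    [0,0,-3],
    [0,0,-3.4],
    [0,0,-3.4],
    [0,0,-3.4],
    [0,0,-3.4],
    [0,0,-3.4],
    [0,0,-3.4]
  ],
  "yaw": [0,0,0,0,0,0,0,0,0,0],
  "jaw": [0.2,0.2,0.2,0.2,0.2,0.2,1,1,1,1]
}}

```text
t: 18.7
eef_pos: [460.4, 274.0, 95.9]
tcp_rot: [1.08, 1.566, -1.893]
ft_force: [-2.4, 1.4, 6.1]
opening: 0.211
```

```bash
python3 st.py; python3 -c "
from h import *
s=cam('side');crop(s,'si',205,115,305,240,5)"
```

```text
R [[-0.002, 0.167, -0.986], [-0.005, -0.986, -0.167], [-1.0, 0.004, 0.002]] pos [460.4 274.   95.9] jawang -80.37 tilt 0.28 az -108.5 q [ 0.415  0.524  1.896 -0.005  0.725  1.822] op 0.21098647807593607 F [-2.4  1.4  6.1] t 18.7 grasp [460.5 274.  114.7]
```

View pics/si.png

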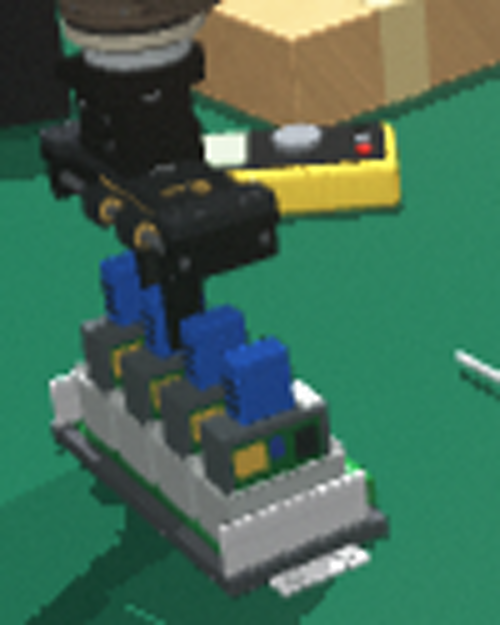

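Call:
{"name": "apply_moves", "arguments": {
  "offset": [
    [0,0,0.4],
    [0,0,0.9],
    [0,0,1.5],
    [0,0,2.5],
    [0,0,4],
    [0,0,5.5],
    [0,0,7],
    [0,0,8],
    [0,0,8]
  ],
  "yaw": [0,0,0,0,0,0,0,0,0],
  "jaw": [1,1,1,1,1,1,1,1,1]
}}

```text
t: 19.88
eef_pos: [460.8, 273.8, 298.1]
tcp_rot: [1.952, 1.567, -1.022]
ft_force: [-0.4, -0.7, -3.7]
opening: 0.21
```

```bash
python3 st.py; python3 -c "
from h import *
s=cam('side');crop(s,'sj',165,65,305,235,5)
im=cv2.imread('pics/sj.png');cv2.imwrite('pics/sj.png',im[:,:].copy()[:600] if 0 else cv2.resize(im,None,fx=.7,fy=.7))"
```

```text
R [[0.002, 0.167, -0.986], [-0.004, -0.986, -0.167], [-1.0, 0.004, -0.002]] pos [460.8 273.8 298.1] jawang -80.39 tilt 0.24 az -58.6 q [ 0.415  0.285  1.659 -0.004  1.197  1.82 ] op 0.21015215623197328 F [-0.4 -0.7 -3.7] t 19.875 grasp [460.7 273.9 316.9]
```

View pics/sj.png

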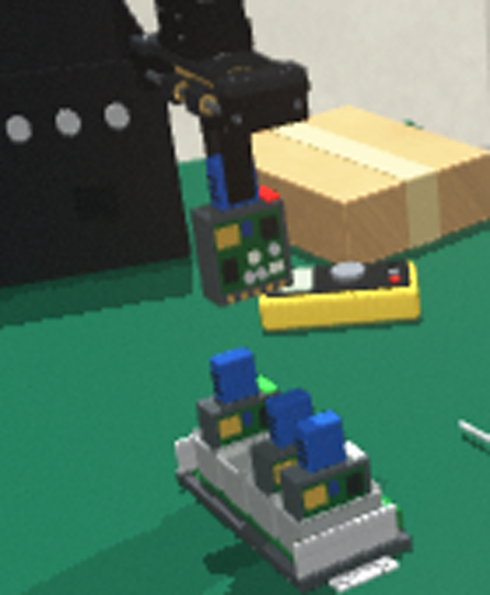

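Call:
{"name": "apply_moves", "arguments": {
  "offset": [
    [0,0,1.5],
    [0.5,-0.5,3],
    [1.5,-1.5,4.5],
    [3,-3,6],
    [4.5,-4.5,7.5],
    [6,-6,9],
    [7.5,-7.5,10],
    [8.7,-9,10.5],
    [9.6,-9.8,10.5],
    [9.6,-9.8,10.5]
  ],
  "yaw": [0,1,2.6,4.2,5.8,7.4,9,10.6,12.2,13.4],
  "jaw": [1,1,1,1,1,1,1,1,1,1]
}}

```text
t: 21.18
eef_pos: [702.6, 26.3, 554.7]
tcp_rot: [-0.742, 1.569, -2.311]
ft_force: [-0.6, 0.9, -3.4]
opening: 0.209
```

Call:
{"name": "apply_moves", "arguments": {
  "offset": [
    [2,0,0],
    [4,0,0],
    [6,0,0],
    [8,0,0]
  ],
  "yaw": [0,0,0,0],
  "jaw": [1,1,1,1]
}}

```text
t: 21.68
eef_pos: [821.3, 24.0, 503.5]
tcp_rot: [1.564, 1.545, -0.005]
ft_force: [0.5, -0.4, -3.9]
opening: 0.206
```

```bash
python3 st.py
```

```text
R [[0.026, 1.0, 0.002], [-0.0, 0.002, -1.0], [-1.0, 0.026, 0.0]] pos [821.3  24.  503.5] jawang 0.1 tilt 1.46 az -0.3 q [-5.100e-02  8.870e-01  5.200e-02  1.000e-03  2.177e+00 -5.200e-02] op 0.20588770129425094 F [ 0.5 -0.4 -3.9] t 21.675 grasp [820.8  24.  522.3]
```

Call:
{"name": "apply_moves", "arguments": {
  "offset": [
    [4,0,3],
    [4,0,3]
  ],
  "yaw": [0,0],
  "jaw": [1,1]
}}

```text
t: 21.92
eef_pos: [826.0, 22.1, 513.5]
tcp_rot: [1.578, 1.504, 0.009]
ft_force: [-0.2, 0.4, -2.4]
opening: 0.208
```

Call:
{"name": "apply_moves", "arguments": {
  "offset": [
    [8,0,6]
  ],
  "yaw": [0],
  "jaw": [1]
}}

```text
t: 22.05
eef_pos: [832.8, 21.1, 518.9]
tcp_rot: [1.582, 1.467, 0.013]
ft_force: [-0.2, -0.6, -4.5]
opening: 0.21
```

```bash
python3 st.py
```

```text
R [[0.104, 0.995, 0.002], [0.001, 0.002, -1.0], [-0.995, 0.104, -0.001]] pos [832.8  21.1 518.9] jawang 0.1 tilt 5.97 az 0.7 q [-0.056  0.871  0.048  0.008  2.118 -0.053] op 0.2103353959662557 F [-0.2 -0.6 -4.5] t 22.05 grasp [830.8  21.1 537.6]
```

Call:
{"name": "apply_moves", "arguments": {
  "offset": [
    [8,0,6]
  ],
  "yaw": [0],
  "jaw": [1]
}}

```text
t: 22.18
eef_pos: [839.8, 20.0, 524.8]
tcp_rot: [1.583, 1.428, 0.014]
ft_force: [-0.4, 0.6, -4.1]
opening: 0.21
```

Call:
{"name": "apply_moves", "arguments": {
  "offset": [
    [8,0,6]
  ],
  "yaw": [0],
  "jaw": [1]
}}

```text
t: 22.3
eef_pos: [847.5, 19.0, 529.7]
tcp_rot: [1.584, 1.39, 0.015]
ft_force: [0.1, -1.4, -2.6]
opening: 0.207
```

Call:
{"name": "apply_moves", "arguments": {
  "offset": [
    [8,0,6]
  ],
  "yaw": [0],
  "jaw": [1]
}}

```text
t: 22.42
eef_pos: [855.3, 18.0, 534.5]
tcp_rot: [1.584, 1.353, 0.015]
ft_force: [-0.2, -0.9, -3.4]
opening: 0.208
```

```bash
python3 st.py
```

```text
R [[0.216, 0.976, 0.002], [0.003, 0.001, -1.0], [-0.976, 0.216, -0.003]] pos [855.3  18.  534.5] jawang 0.09 tilt 12.48 az 0.9 q [-0.061  0.858  0.048  0.018  2.018 -0.053] op 0.20770111269180727 F [-0.2 -0.9 -3.4] t 22.425 grasp [851.3  18.  552.9]
```

Call:
{"name": "apply_moves", "arguments": {
  "offset": [
    [8,0,6]
  ],
  "yaw": [0],
  "jaw": [1]
}}

```text
t: 22.55
eef_pos: [863.4, 17.2, 539.3]
tcp_rot: [1.585, 1.316, 0.016]
ft_force: [0.5, -0.1, -4.2]
opening: 0.209
```

Call:
{"name": "apply_moves", "arguments": {
  "offset": [
    [8,0,6]
  ],
  "yaw": [0],
  "jaw": [1]
}}

```text
t: 22.68
eef_pos: [871.5, 16.3, 544.2]
tcp_rot: [1.585, 1.278, 0.016]
ft_force: [-0.4, 0.6, -3.6]
opening: 0.21
```

Call:
{"name": "apply_moves", "arguments": {
  "offset": [
    [8,0,6]
  ],
  "yaw": [0],
  "jaw": [1]
}}

```text
t: 22.8
eef_pos: [879.9, 15.6, 549.2]
tcp_rot: [1.586, 1.241, 0.017]
ft_force: [0.2, -0.4, -2.9]
opening: 0.211
```

```bash
python3 st.py
```

```text
R [[0.324, 0.946, 0.003], [0.005, 0.001, -1.0], [-0.946, 0.324, -0.005]] pos [879.9  15.6 549.2] jawang 0.06 tilt 18.92 az 1.0 q [-0.065  0.85   0.048  0.028  1.914 -0.053] op 0.2112028314822607 F [ 0.2 -0.4 -2.9] t 22.8 grasp [873.8  15.5 567. ]
```

Call:
{"name": "apply_moves", "arguments": {
  "offset": [
    [1,0,0.7]
  ],
  "yaw": [0],
  "jaw": [1]
}}

```text
t: 22.92
eef_pos: [884.7, 15.2, 551.1]
tcp_rot: [1.586, 1.221, 0.017]
ft_force: [-0.3, -0.2, -3.7]
opening: 0.208
```

```bash
python3 st.py; python3 -c "
from h import *
t=cam('top');from h import *
for p in[(583,155)]: 
  for z in (300,400,500): print(atz(t,*p,z))
s=cam('side');print(tri(t,(580,153.5),s,(482.5,208)))"
```

```text
R [[0.342, 0.94, 0.003], [0.006, 0.001, -1.0], [-0.94, 0.342, -0.005]] pos [884.7  15.2 551.1] jawang 0.05 tilt 20.03 az 1.0 q [-0.066  0.85   0.048  0.03   1.895 -0.053] op 0.20839280824770254 F [-0.3 -0.2 -3.7] t 22.925 grasp [878.3  15.1 568.8]
[ 661.37243773 -549.42898727  300.        ]
[ 637.98717187 -494.67824196  400.        ]
[ 614.60190601 -439.92749666  500.        ]
(array([ 646.99017621, -505.78107055,  368.28939591]), np.float64(2.6027422322117473))
```

Call:
{"name": "apply_moves", "arguments": {
  "offset": [
    [-1.5,-0.5,-0.5],
    [-3,-1,-1],
    [-5,-1.5,-2],
    [-7,-2,-3],
    [-9,-3,-4],
    [-11,-4,-5],
    [-12.8,-5,-6],
    [-14.4,-6,-7],
    [-15.8,-7,-8],
    [-17,-8,-9],
    [-18,-9,-10],
    [-18.5,-10,-11],
    [-18.5,-10.5,-11.5],
    [-18.5,-10.5,-11.7],
    [-18.5,-10.5,-11.7]
  ],
  "yaw": [0,-0.5,-1,-1.8,-2.6,-3.4,-4.2,-5,-5.8,-6.6,-7.2,-7.5,-7.5,-7.5,-7.5],
  "jaw": [1,1,1,1,1,1,1,1,1,1,1,1,1,1,1]
}}

```text
t: 24.9
eef_pos: [422.6, -246.9, 258.4]
tcp_rot: [1.586, 1.223, -0.768]
ft_force: [0.7, -0.2, -3.7]
opening: 0.209
```

```bash
python3 st.py;python3 -c "
from h import *
t=cam('top');s=cam('side');crop(s,'sk',260,150,500,330,3);crop(t,'tk',340,110,610,310,3)"
```

```text
R [[0.245, 0.666, -0.705], [-0.237, -0.664, -0.71], [-0.94, 0.341, -0.005]] pos [ 422.6 -246.9  258.4] jawang -44.91 tilt 19.94 az -44.0 q [-0.639  0.131  2.029 -0.073  0.637  0.195] op 0.20947749953396116 F [ 0.7 -0.2 -3.7] t 24.9 grasp [ 418.  -242.4  276.1]
```

View pics/sk.png

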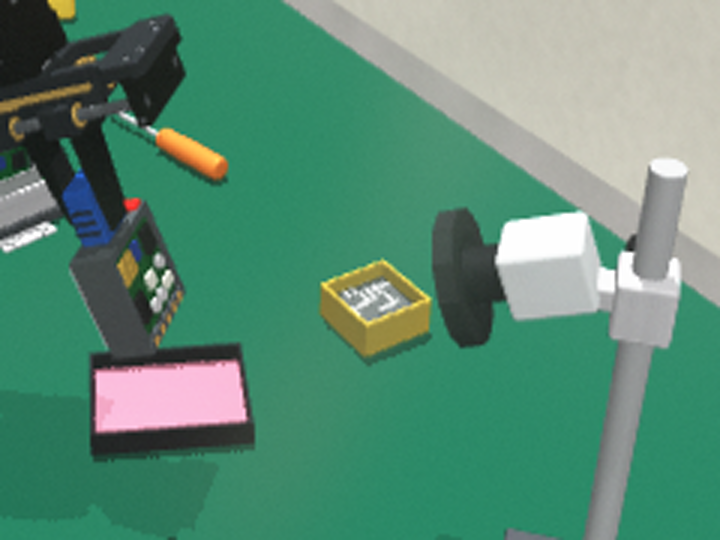

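View pics/tk.png

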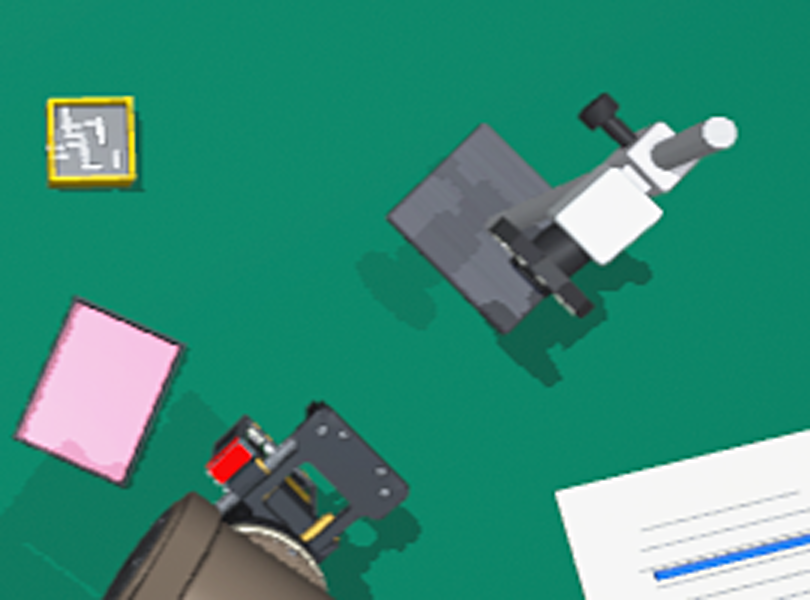

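Call:
{"name": "apply_moves", "arguments": {
  "offset": [
    [0.3,-0.7,0],
    [0.6,-1.4,0],
    [0.9,-2,0],
    [0.95,-2.24,0],
    [0.95,-2.24,0],
    [0.95,-2.24,0]
  ],
  "yaw": [0,-0.05,-0.08,-0.08,-0.08,-0.08],
  "jaw": [1,1,1,1,1,1]
}}

```text
t: 25.75
eef_pos: [446.2, -302.5, 258.7]
tcp_rot: [1.586, 1.222, -0.775]
ft_force: [-0.3, -0.1, -4.1]
opening: 0.211
```

```bash
python3 st.py;python3 - <<'E'
from ov import *
st=env.state();M=R.from_euler('xyz',st['tcp_rot']).as_matrix()
z=-M[:,0];y=M[:,1];x=np.cross(y,z);Mm=np.c_[x,y,z]
g=st['eef_pos']-18.8*M[:,0]; o=g-102.7*z
B=fr(o,Mm,np.vstack([line([[-35,17,0],[35,17,0],[35,17,78],[-35,17,78]]),line([[35,-17,0],[35,-17,78],[35,17,78],[35,17,0]]),line([[-18,-10,120],[18,-10,120],[18,10,120],[-18,10,120]]),line([[-35,-17,78],[35,-17,78],[35,17,78],[-35,17,78]])]))
print('board',o+40*z+17*y)
t=cam('top');s=cam('side')
crop(s,'sm0',290,180,350,280,6);crop(s,'sm',290,180,350,280,6,proj(s,B));crop(t,'tm',400,210,500,310,6,proj(t,B))
cv2.imwrite('pics/smm.png',np.hstack([cv2.imread('pics/sm0.png'),cv2.imread('pics/sm.png')]))
E
```

```text
R [[0.244, 0.66, -0.71], [-0.239, -0.669, -0.704], [-0.94, 0.342, -0.005]] pos [ 446.2 -302.5  258.7] jawang -45.37 tilt 19.97 az -44.4 q [-0.706  0.205  1.932 -0.039  0.657  0.111] op 0.2108840102678416 F [-0.3 -0.1 -4.1] t 25.75 grasp [ 441.6 -298.   276.4]
board [ 468.1098957  -324.40142832  223.2671359 ]
```

View pics/smm.png

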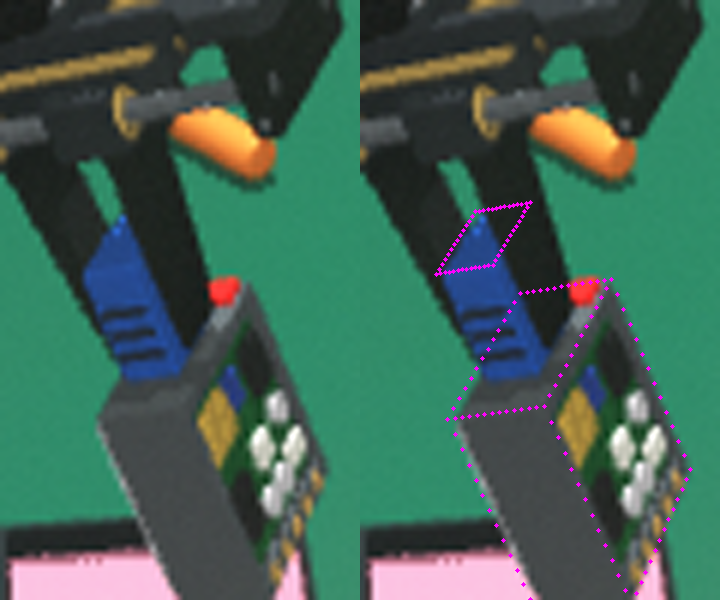

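View pics/tm.png

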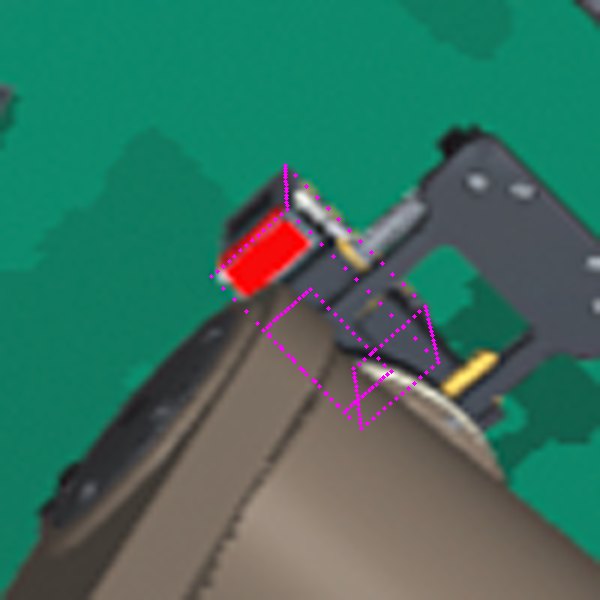

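```bash
python3 - <<'E'
from h import *
s=cam('side');cv2.imwrite('pics/final.png',s['frame'][:,:,::-1])
t=cam('top');cv2.imwrite('pics/finalt.png',t['frame'][:,:,::-1])
E
python3 st.py
```

```text
R [[0.244, 0.66, -0.71], [-0.239, -0.669, -0.704], [-0.94, 0.342, -0.005]] pos [ 446.4 -302.6  258.9] jawang -45.35 tilt 20.01 az -44.4 q [-0.706  0.205  1.932 -0.039  0.657  0.111] op 0.21058517406683094 F [-0.9 -0.3 -4.1] t 25.95 grasp [ 441.8 -298.1  276.6]
```

View pics/final.png

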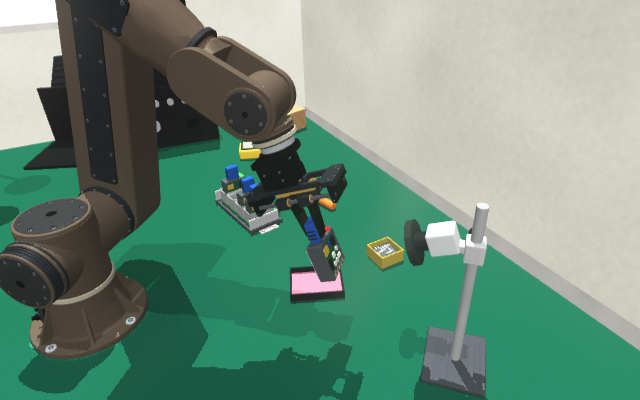

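View pics/finalt.png

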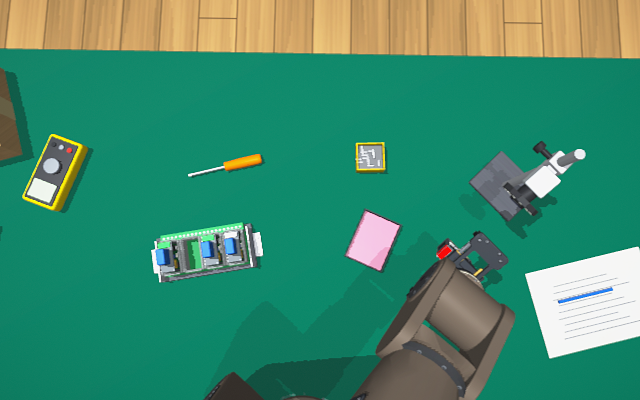

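The overhead view shows the rack with the spare seated at (231,245) and the failed bay empty. The good modules, screwdriver and tub are where they were, and the module is held in front of the lens. Handing in.

```bash
python3 -c "
from cell import env
print(env.job_done())"
```

```text
the job is handed in; nothing more can be done
None
```

I plugged the spare into the free bay (rack y = +78), then drew out the red-lamp module and handed the job in at about 26 s with it still held in front of the lens.

- **Spare:** it went in the same way round as its neighbours and met a firm stop at about 42 N before I let go. Its grip measures level with the others, within about 1 mm.
- **Held module:** the arm's readings put the board centre within about 1 mm of the point 150 mm in front of the lens. The board is tilted 20.0° to match the camera and faces it to within about 1°. The overlay on the pictures agrees to about 1 pixel, or 2 mm.
- **Rest of the scene:** the last pictures show the good modules, camera, screwdriver and tub unmoved. The hold is clear of everything.

**Less certain:**
- **Lens position:** I worked it out from the outline of the ring light, so it is good to a few mm and 1–2°. I took the lens front as about 4 mm ahead of the ring, which was hard to see exactly.
- **Joint range:** moves can only shift and turn the tool, so I got the 20° tilt by pushing repeatedly against the edge of the arm's reach. While doing that, joint 3 read 0.047–0.048 rad against its stated 0.05 limit. If the range check has no tolerance, this could count as passing it.

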